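# Lock a sieve basket into the bayonet collar of a draining stand

## Robot

A 7-joint arm with a two-finger parallel gripper is mounted at the origin on a cart in front of the work surface, level with it; the furniture and walls round the work are solid. World frame = base frame: x ahead of the robot, y to its left, z up, the work surface at z = 0. Lengths are in m, angles in rad, forces in N, time in s.
With the tool pointing down it reaches from about 0.425 to 0.875 m from the base axis. Payload 4.7 kg.
Tool frame: the origin (TCP) lies on the centre line of the jaws, within the pads' length; the fingertips stand 22 mm ahead of it and the grasp point (between the pads) lies 3 mm ahead of it; z points along the fingers, y is the direction in which the jaws open and shut (so a half turn about z gives the same grasp; the last joint's range is limited). The gripper opens to 87 mm and grips with 3 to 60 N. Pads are 19 mm wide; open, the fingers measure 117 mm over their backs; the gripper's body (75 mm by 190 mm) begins 51 mm behind the grasp point.
Start: joints at [-1.134, 0.321, -0.07, 1.45, 0.023, 1.371, -0.057], TCP at [0.267, 0.593, 0.245] pointing down, gripper open.
Joint ranges: [-2.86, 2.86], [-0.3, 2.09], [-1.38, 1.24], [0.06, 2.45], [-1.56, 4.7], [0.09, 2.05], [-2.69, 2.69]. Speed limits (rad/s): [2.57, 2.57, 3.14, 3.14, 3.14, 3.14, 3.14].

## Interface

Orientations are given as a rotation vector (axis times angle).
In Python, from bench import ctrl, imaging, close_job, finder gives the robot as it stands. The module is installed in compiled form; this text tells all that it offers.
- The arm moves only by the shell command python3 -m jog 'ROWS' [FORCE]. ROWS is JSON, a list that holds one entry, the list of rows, each a list of 7 numbers: the shift along the tool's x, y, z in cm, then the turn, a rotation vector about the tool's x, y, z in degrees, then the finger opening in cm, from 0 to 8.7. In form: [[[dx, dy, dz, ax, ay, az, claw], ...]]. A call has 1 to 12 rows; each row shifts and turns the commanded pose from where the row before left it, along the tool's axes as they then stand; what a row does not reach is not made up. A row lasts 1/10 s, in which the tool goes at most 50 mm and 8.59 degrees, less where a joint would pass 70% of its speed; a pose out of reach is approached as far as the arm can. A call is refused whole if a number of a shift passes 5 or a number of a turn 8.59, either way. A call with a gripper value outside its range is refused whole. The fingers move at their own pace and stop on an object; FORCE is the grip in N (left out, the last holds). Time passes only in rows, so rows that do not move let the fingers close. It gives the time, the measured TCP pose, the force and the opening at its end, in the units of the state.
- ctrl.get_state(): the state, without advancing time (a new reading comes with each control period).
- imaging.get_image(name): name is "scene" or "top" or "wrist"; returns a dict with "frame" (480x640x3 uint8, red, green, blue), "intrinsics" (3x3 intrinsics, pixels), "pose" (4x4, takes a point from camera to world coordinates). Camera axes: x right, y down, z forward; pixel columns grow to the right and rows downward; lengths in m; the calibration is good to about 2 mm. A picture is of the moment at which its call begins. There is no depth.
- close_job(): hands the job in, once; it reports no verdict.
Trained networks look in the newest picture that a camera, given by its name, has taken for a name from the list of things; names that differ only in an ending like _2 or _b are one class to them, and where a whole thing is asked for, a point or a joint stands for the part that bears it (a point fixed in the world has none). Each returns a list of dicts, best first, with "conf" (0 to 1); they miss things now and then, are a little off and sometimes report something else, mostly with a low value. They report only what shows in the picture. A call takes as long as a camera call.
- finder.trace(label, camera): "region" (480x640 bool, what is visible of it) and "point" ([row, column] as shares, 0 to 1, of the picture: columns of its width, rows of its height, amid what is visible of it).
- finder.spot_point(label, camera): "point" ([row, column] as shares, 0 to 1, of the picture: columns of its width, rows of its height: a listed point, or the origin of a listed thing).
The state is a dict: "time": time; "joint_positions": joint angles; "qd": joint speeds; "joint_torque": joint torques, N m; "position": TCP position; "tool_rot": TCP orientation; "ft_force": force on the tool from outside, world axes, zero at the start; "torque": the same for the moment, N m; "grip_width": opening from 0.0 (shut) to 1.0 (fully open).
Only numpy, scipy, OpenCV 4.12 (cv2) and the standard library are available. Lean on these libraries where they do the work, as an engineer would, in place of code of your own. Each camera call takes 0.05 s, during which the arm holds its last target. There are 200 camera calls.

## Task

Hang the sieve basket in the collar of the draining stand: let its three lugs down through the three marked gaps, then twist it gently clockwise (seen from above) until you feel the lugs drop into the locking notches. Leave it locked there and let go; do not force it, and leave everything else on the bench as it is.

Things in the scene. Friction and masses are not known exactly. Their poses are not given: they have to be found in the camera images.
- sieve: Round steel sieve basket, 69 mm outer diameter (its lowest 13 mm taper in to 56 mm), 40 mm high, 120 to 200 g, standing on the bench. Origin: centre of its underside, z up. A steel bridge (67 x 10 mm) crosses the rim along x and carries an upright black grip tab: 40 mm long along x, 12 mm thick along y, from 41 to 81 mm above the underside. Grip it across the 12 mm.
- sieve_grip (a point): The middle of the grip tab's flat sides, on the basket's axis, 66 mm above its underside.
- sieve_lug (a point): Centre of the tip of one of three brass lugs, 45.5 mm from the basket's axis on its +x side, 22 mm above the underside. The lugs are round pins 7 mm in diameter lying radially, at 0, 120 and 240 degrees from the basket's x axis.
- stand: Draining stand, bolted down: base disc 128 mm in diameter, three thin legs and a grey bayonet collar, 103 mm outer diameter (121 mm over the ears at the legs), top 77 mm above the bench; a petri dish lies beneath, well clear of the hung basket. Origin: centre of the underside, z up. Do not load the collar with more than 25 N: press with about 3 to 6 N.
- collar (a point): Centre of the collar's mouth, at the height of its top, 77 mm above the bench; axes as the stand's. The bore is 74 mm in diameter.
- collar_gap (a point): Middle of one of three gaps in the collar's top, 42 mm from the axis on the stand's +x side, at top height. The gaps are 11 mm wide, at 0, 120 and 240 degrees from the stand's x axis, each with a yellow mark on the rim.
- ledge (a point): Centre of the ring-shaped ledge inside the collar, 62 mm above the bench. Lugs let down the gaps rest on it (basket underside 43.5 mm above the bench). From each gap a track 11 mm high, covered by a lip, runs clockwise seen from above to a solid end stop about 80 degrees on; the other way is blocked at once.
- notch_level (a point): Point on the collar's axis, 57 mm above the bench: the floor height of the three notches in the ledge, 13 mm wide, 5 mm deep, hidden under the lip. Each lies equally far round, somewhere from 30 to 70 degrees clockwise of its gap, set differently each time: only feel tells where. Basket underside in the notches: 38.5 mm above the bench.
- reagent_bottle: Reagent bottle with a black cap, 94 mm high; bystander.
- wash_bottle: Wash bottle with a red cap and a bent spout, 201 mm high; bystander.
- tube_rack: Blue rack of small tubes, 62 x 200 x 47 mm; bystander.
- vial_1: Small vial with a grey cap, 51 mm high; bystander.
- vial_2: Small vial with a red cap, 51 mm high; bystander.
- tube_50: Standing tube with a blue cap, 34 mm in diameter, 110 mm high; bystander.
- dc_adapter: Black power adapter, 50 x 91 x 32 mm; bystander.

How it is judged:
By the outcome, as a careful person would: the job done as asked, in the order asked, and still so for the second after the job is handed in, with the robot touching nothing.
It also fails if it takes over 72 s, if anything falls off the work surface, if the arm or the gripper's body presses on something with over 40 N, if the wrist force passes 120 N, or if a joint passes its speed limit or range.

## Working session

There is one attempt and no reset: what is moved stays moved. The work goes in short steps, Python scripts to look and compute and a shell command to move; the robot and the scene stay as the last step left them, time stands still between calls to the robot, and variables do not carry over. Pictures are saved under pics/ and viewed, about 8 in all and at most 12, crops included, and the job is handed in when it is done.

```bash
mkdir -p pics; cat > h.py <<'E'
import numpy as np, cv2
from scipy.spatial.transform import Rotation as R
from bench import ctrl, imaging, finder
def ray(im,p):
    u=np.array([p[1]*640,p[0]*480,1.]); d=np.linalg.inv(im["intrinsics"])@u
    T=np.array(im["pose"]); return T[:3,3],T[:3,:3]@d
def at(im,p,z):
    o,d=ray(im,p); return o+d*(z-o[2])/d[2]
def proj(im,P):
    T=np.linalg.inv(im["pose"]); c=T[:3,:3]@np.array(P)+T[:3,3]; u=im["intrinsics"]@c; return u[:2]/u[2]
def save(im,n): cv2.imwrite("pics/"+n,cv2.cvtColor(im["frame"],cv2.COLOR_RGB2BGR))
E
python3 - <<'E'
from h import *
np.set_printoptions(precision=4,suppress=True)
s=ctrl.get_state(); print({k:np.round(s[k],3) for k in s})
H=dict(sieve=0,sieve_grip=.066,sieve_lug=.022,stand=0,collar=.077,collar_gap=.077)
ims={}
for c in("scene","top"):
    im=imaging.get_image(c); save(im,c+"0.png"); print(c,np.array(im["pose"])[:3,3])
    for n in H:
        for r in finder.spot_point(n,c)[:4]: print(n,round(r["conf"],2),np.round(np.array(r["point"])*[480,640],1),at(im,r["point"],H[n]))
a,b=[cv2.imread(f"pics/{c}0.png") for c in("scene","top")]
E
```

```text
{'time': np.float64(0.0), 'joint_positions': array([-1.134,  0.322, -0.07 ,  1.452,  0.023,  1.371, -0.057]), 'qd': array([ 0.001,  0.001, -0.001,  0.   , -0.001, -0.002,  0.001]), 'joint_torque': array([  0.001, -49.129,  -0.404, -31.252,  -0.064,   0.044,   0.   ]), 'position': array([0.267, 0.592, 0.243]), 'tool_rot': array([-0.659, -3.071,  0.003]), 'ft_force': array([ 0.573,  0.146, -0.03 ]), 'torque': array([ 0.009,  0.007, -0.011]), 'grip_width': np.float64(1.003)}
scene [-0.1594 -0.608   0.6373]
sieve 0.87 [295.2 340. ] [ 0.5315 -0.2451  0.    ]
sieve_grip 0.85 [261.1 339.8] [ 0.5354 -0.2422  0.066 ]
sieve_lug 0.94 [300.5 341.4] [ 0.4971 -0.2657  0.022 ]
stand 0.77 [259.6 206.1] [0.5048 0.0133 0.    ]
collar 0.86 [227.4 199.5] [0.4938 0.0074 0.077 ]
collar_gap 0.69 [220.5 185.3] [0.4995 0.0435 0.077 ]
top [ 0.4435 -0.1669  1.1067]
sieve 0.64 [247.3 357.7] [ 0.5267 -0.2418  0.    ]
sieve_grip 0.65 [242.6 363.4] [ 0.531  -0.2482  0.066 ]
sieve_lug 0.56 [265.6 370.9] [ 0.489  -0.2669  0.022 ]
stand 0.78 [257.9 236.8] [0.5012 0.0047 0.    ]
stand 0.27 [347.9 399.5] [ 0.3265 -0.3268  0.    ]
stand 0.25 [265.5 369. ] [ 0.49   -0.2651  0.    ]
collar 0.91 [260.1 230.9] [0.4928 0.0038 0.077 ]
collar_gap 0.68 [252.5 206.9] [0.5066 0.05   0.077 ]
collar_gap 0.62 [263.4 372.4] [ 0.4909 -0.2647  0.077 ]
```

View pics/scene0.png

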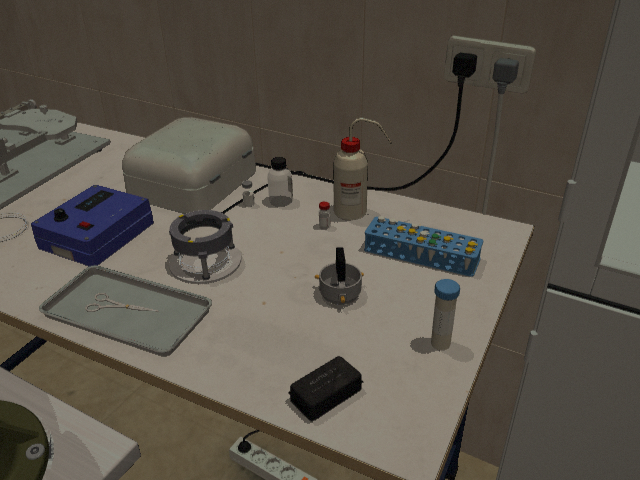

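View pics/top0.png

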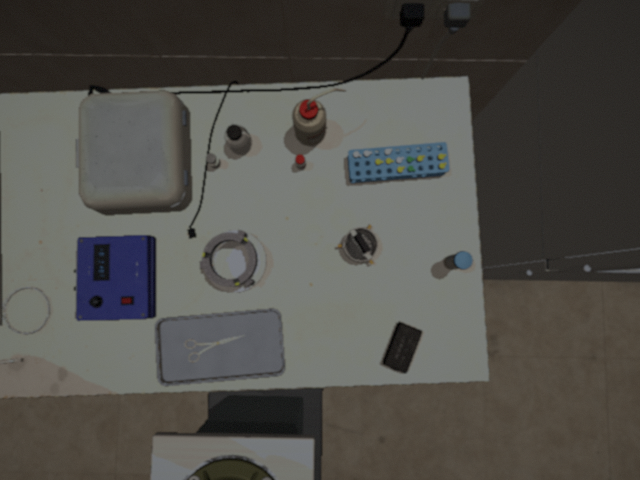

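The scene shows the sieve near px (340,285), the stand near (200,240), with a clear path between them. The top view agrees: sieve (360,245), collar (233,260). Next I'll look closely from above the stand.

```bash
python3 -m jog '[[[-3.2,-3.2,-0.5,0,0,0,8.7],[-3.2,-3.2,-0.5,0,0,0,8.7],[-3.2,-3.2,-0.5,0,0,0,8.7],[-3.2,-3.2,-0.5,0,0,0,8.7],[-3.2,-3.2,-0.5,0,0,0,8.7],[-3.2,-3.2,-0.5,0,0,0,8.7],[-3.2,-3.2,-0.5,0,0,0,8.7],[-3.2,-3.2,-0.5,0,0,0,8.7],[-3.2,-3.2,-0.5,0,0,0,8.7],[-3.2,-3.2,-0.5,0,0,0,8.7],[-3.2,-3.2,-0.5,0,0,0,8.7],[-3.2,-3.2,-0.5,0,0,0,8.7]]]'
python3 -m jog '[[[-3,-3,0,0,0,0,8.7],[-3,-3,0,0,0,0,8.7],[0,0,0,0,0,0,8.7],[0,0,0,0,0,0,8.7],[0,0,0,0,0,0,8.7]]]'
python3 - <<'E'
from h import *
np.set_printoptions(precision=4,suppress=True)
s=ctrl.get_state(); print({k:np.round(s[k],3) for k in s})
im=imaging.get_image("wrist"); save(im,"w1.png"); print(im["pose"],proj(im,[.493,.005,.077]),proj(im,[.53,-.245,.022]))
for n,z in dict(collar=.077,collar_gap=.077,sieve_grip=.066,sieve_lug=.022).items():
    for r in finder.spot_point(n,"wrist")[:4]: print(n,round(r["conf"],2),np.round(np.array(r["point"])*[480,640],1),at(im,r["point"],z))
E
```

```text
time: 1.9
position: [0.4597, 0.0832, 0.3052]
tool_rot: [0.659, 3.071, 0.002]
ft_force: [1.3, 0.4, -0.1]
grip_width: 0.997
time: 2.4
position: [0.4892, 0.0071, 0.3045]
tool_rot: [-0.656, -3.072, -0.001]
ft_force: [-0.1, 1.4, -0.1]
grip_width: 0.997
{'time': np.float64(2.4), 'joint_positions': array([-0.569, -0.068,  0.479,  1.758,  0.031,  1.445,  1.055]), 'qd': array([-0.011,  0.   , -0.011,  0.004,  0.004, -0.001,  0.003]), 'joint_torque': array([  0.767, -23.985,  -0.297, -31.721,   0.101,   0.083,  -0.001]), 'position': array([0.489, 0.007, 0.305]), 'tool_rot': array([-0.656, -3.072, -0.001]), 'ft_force': array([-0.095,  1.374, -0.133]), 'torque': array([-0.038, -0.018, -0.073]), 'grip_width': np.float64(0.997)}
[[ 0.4083  0.8771  0.2528  0.4197]
 [ 0.9128 -0.3924 -0.1127  0.0389]
 [ 0.0003  0.2768 -0.9609  0.4454]
 [ 0.      0.      0.      1.    ]] [318.7629 216.9834] [157.8167 308.6167]
collar 0.64 [216.  320.5] [0.4928 0.0071 0.077 ]
collar_gap 0.64 [204.8 356.6] [0.4973 0.0469 0.077 ]
sieve_grip 0.83 [326.2 143.7] [ 0.5317 -0.2433  0.066 ]
sieve_grip 0.58 [303.1 168.2] [ 0.5174 -0.2006  0.066 ]
```

View pics/w1.png

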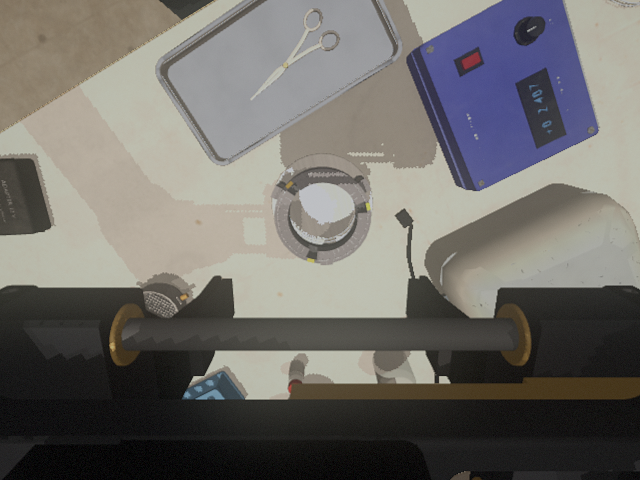

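The wrist view shows the collar at (321,214), with yellow marks near (367,207), (312,261) and (288,186). I'll get the marks by colour.

```bash
python3 - <<'E'
from h import *
np.set_printoptions(precision=4,suppress=True)
im=imaging.get_image("wrist"); f=im["frame"]
hsv=cv2.cvtColor(f,cv2.COLOR_RGB2HSV)
m=((hsv[...,0]>18)&(hsv[...,0]<40)&(hsv[...,1]>120)&(hsv[...,2]>80)).astype(np.uint8)
m[:140]=0;m[275:]=0;m[:,:260]=0;m[:,385:]=0
n,_,st,ce=cv2.connectedComponentsWithStats(m)
P=[]
for i in range(1,n):
    if st[i,4]>4:
        w=at(im,[(ce[i,1]+.5)/480,(ce[i,0]+.5)/640],.077); d=w[:2]-[.493,.006]
        print(st[i],ce[i],w,np.hypot(*d),np.degrees(np.arctan2(d[1],d[0])))
cv2.imwrite("pics/c1.png",cv2.resize(cv2.cvtColor(f[140:275,260:385],cv2.COLOR_RGB2BGR),None,fx=4.4,fy=4.4,interpolation=cv2.INTER_CUBIC))
# collar trace ellipse
E
```

```text
[286 181   7   7  24] [289.25   183.8333] [ 0.4492 -0.0089  0.077 ] 0.046225639252068844 -161.20651097625677
[366 202   5   7  20] [367.95 205.5 ] [0.5038 0.0573 0.077 ] 0.052387681339989806 78.09559108220341
[308 258   6   4  17] [310.6471 259.4118] [ 0.534 -0.023  0.077] 0.05021574929380133 -35.333580968152106
```

View pics/c1.png

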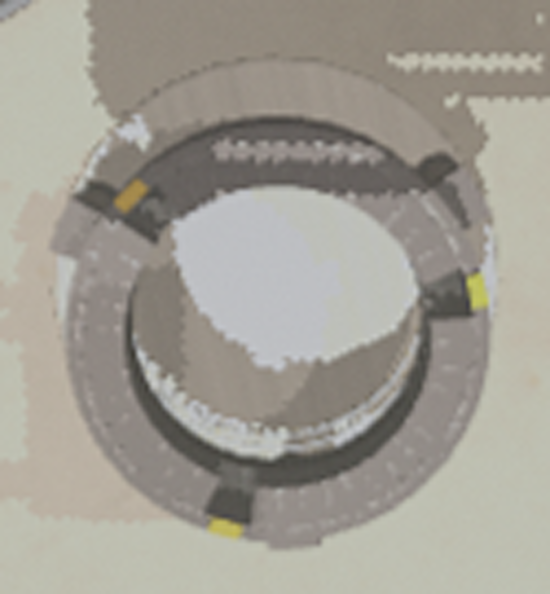

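```bash
python3 -m jog '[[[-1.8,-2.6,0,0,0,0,8.7],[-1.8,-2.6,0,0,0,0,8.7],[-1.8,-2.6,0,0,0,0,8.7],[-1.8,-2.6,0,0,0,0,8.7],[-1.8,-2.6,0,0,0,0,8.7],[-1.8,-2.6,0,0,0,0,8.7],[-1.8,-2.6,0,0,0,0,8.7],[-1.8,-2.6,0,0,0,0,8.7],[0,0,0,0,0,8,8.7],[0,0,0,0,0,8,8.7],[0,0,0,0,0,8,8.7],[0,0,0,0,0,8,8.7]]]'
python3 -m jog '[[[0,0,0,0,0,8,8.7],[0,0,0,0,0,8,8.7],[0,0,0,0,0,8,8.7],[0,0,0,0,0,8,8.7],[0,0,0,0,0,8,8.7],[0,0,0,0,0,8,8.7],[0,0,0,0,0,8,8.7],[0,0,0,0,0,8,8.7],[0,0,0,0,0,8,8.7],[0,0,0,0,0,8,8.7],[0,0,0,0,0,8,8.7],[0,0,0,0,0,0,8.7]]]'
python3 -m jog '[[[0,0,0,0,0,0,8.7],[0,0,0,0,0,0,8.7],[0,0,0,0,0,0,8.7]]]'
python3 - <<'E'
from h import *
np.set_printoptions(precision=4,suppress=True)
s=ctrl.get_state(); print(s["position"],s["joint_positions"],R.from_rotvec(s["tool_rot"]).as_matrix())
im=imaging.get_image("wrist"); f=im["frame"]; print(np.array(im["pose"]))
for n,z in dict(sieve_grip=.066,sieve_lug=.022,sieve=0).items():
    for r in finder.spot_point(n,"wrist")[:4]: print(n,round(r["conf"],2),np.round(np.array(r["point"])*[480,640],1),at(im,r["point"],z))
u=proj(im,[.531,-.245,.04]).astype(int); print(u)
x0=max(u[0]-80,0);y0=max(u[1]-65,0)
cv2.imwrite("pics/w2.png",cv2.resize(cv2.cvtColor(f[y0:y0+130,x0:x0+160],cv2.COLOR_RGB2BGR),None,fx=4.5,fy=4.5,interpolation=cv2.INTER_CUBIC)); print(x0,y0)
E
```

```text
time: 3.9
position: [0.5356, -0.2427, 0.3044]
tool_rot: [-1.487, -2.767, -0.0]
ft_force: [0.0, -0.2, 0.9]
grip_width: 0.999
time: 5.1
position: [0.5357, -0.2426, 0.3044]
tool_rot: [-2.99, -0.966, 0.0]
ft_force: [-1.1, -0.5, 0.4]
grip_width: 0.998
time: 5.4
position: [0.5355, -0.243, 0.3046]
tool_rot: [-2.989, -0.967, -0.0]
ft_force: [0.6, -0.3, 0.4]
grip_width: 0.998
[ 0.5355 -0.243   0.3046] [-0.484   0.2528  1.0432  1.5483 -0.2193  1.4664 -0.3767] [[ 0.8104  0.5859  0.0001]
 [ 0.5859 -0.8104  0.0002]
 [ 0.0002 -0.0001 -1.    ]]
[[ 0.5861 -0.7783 -0.2253  0.5971]
 [-0.8103 -0.5631 -0.1626 -0.1977]
 [-0.0003  0.2779 -0.9606  0.4454]
 [ 0.      0.      0.      1.    ]]
sieve_grip 0.66 [214.  319.1] [ 0.5316 -0.244   0.066 ]
sieve_grip 0.37 [96.4 86.5] [0.4923 0.0151 0.066 ]
sieve_lug 0.74 [242.9 314.9] [ 0.491  -0.2667  0.022 ]
sieve_lug 0.27 [350.8 284.2] [ 0.3405 -0.3228  0.022 ]
[319 210]
239 145
```

View pics/w2.png

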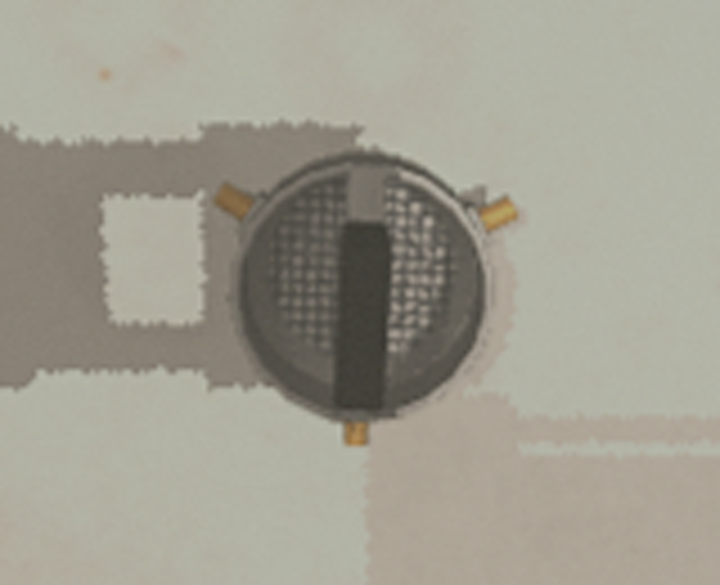

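The close view shows lugs at crop (355,440), (225,195) and (508,210), with the tab along the vertical. I'll compute pose from the lug tips and the tab.

```bash
python3 - <<'E'
from h import *
from scipy.optimize import least_squares
np.set_printoptions(precision=4,suppress=True)
im=imaging.get_image("wrist")
px=np.array([[355,446],[508+9,206],[225-9,190]])/4.5+[239,145]
W=np.array([at(im,[p[1]/480,p[0]/640],.022) for p in px]); c=W.mean(0); d=W-c
print(W,c,np.hypot(d[:,0],d[:,1]),np.degrees(np.arctan2(d[:,1],d[:,0])))
for z,a,b in((.081,(340,408),(367,222)),(.081,(334+24,408),(366,222)),(.041,(368,165),(355,420))):
    A,B=[at(im,[(145+q[1]/4.5)/480,(239+q[0]/4.5)/640],z) for q in(a,b)]; e=B-A; print(A,B,(A+B)/2,np.hypot(*e[:2]),np.degrees(np.arctan2(e[1],e[0])))
E
```

```text
[[ 0.4918 -0.2708  0.022 ]
 [ 0.5714 -0.2668  0.022 ]
 [ 0.5279 -0.1992  0.022 ]] [ 0.5304 -0.2456  0.022 ] [0.0461 0.0462 0.0464] [-146.8599  -27.2963   93.0268]
[ 0.512  -0.2522  0.081 ] [ 0.5518 -0.2314  0.081 ] [ 0.5319 -0.2418  0.081 ] 0.04490047003092976 27.616577082650863
[ 0.5146 -0.2557  0.081 ] [ 0.5517 -0.2312  0.081 ] [ 0.5331 -0.2434  0.081 ] 0.04448143562633726 33.383459223231405
[ 0.5587 -0.2268  0.041 ] [ 0.5023 -0.2633  0.041 ] [ 0.5305 -0.2451  0.041 ] 0.0671769829889221 -147.07961379066867
```

```bash
python3 -m jog '[[[-0.5,-0.1,2,0,0,2.8,8.7],[0,0,3.5,0,0,0,8],[0,0,3.5,0,0,0,7],[0,0,3.5,0,0,0,6],[0,0,3.5,0,0,0,5],[0,0,3.5,0,0,0,5],[0,0,2.5,0,0,0,5],[0,0,1.4,0,0,0,5],[0,0,0,0,0,0,5],[0,0,0,0,0,0,5],[0,0,0,0,0,0,5]]]' 
python3 -m jog '[[[0,0,0,0,0,0,3],[0,0,0,0,0,0,1],[0,0,0,0,0,0,0],[0,0,0,0,0,0,0],[0,0,0,0,0,0,0],[0,0,0,0,0,0,0],[0,0,0,0,0,0,0],[0,0,0,0,0,0,0],[0,0,0,0,0,0,0],[0,0,0,0,0,0,0]]]' 25
```

```text
time: 6.75
position: [0.5319, -0.2458, 0.0722]
tool_rot: [3.011, 0.891, 0.004]
ft_force: [0.6, -0.2, 0.8]
grip_width: 0.576
time: 7.75
position: [0.5308, -0.2452, 0.0705]
tool_rot: [-3.012, -0.892, -0.0]
ft_force: [-0.1, 0.3, -0.6]
grip_width: 0.134
```

```bash
python3 -m jog '[[[0,0,-0.5,0,0,0,0],[0,0,-1.5,0,0,0,0],[0,0,-3,0,0,0,0],[0,0,-3,0,0,0,0],[0,0,-3,0,0,0,0],[0,0,-2,0,0,0,0],[0,0,0,0,0,0,0],[0,0,0,0,0,0,0],[0,0,0,0,0,0,0]]]' 40
python3 -m jog '[[[0.9,-1.8,0,0,0,0,0],[1.3,-2.8,0,0,0,0,0],[1.3,-2.8,0,0,0,0,0],[1.3,-2.8,0,0,0,0,0],[1.3,-2.8,0,0,0,0,0],[1.3,-2.8,0,0,0,0,0],[1.3,-2.8,0,0,0,0,0],[1.3,-2.8,0,0,0,0,0],[0.9,-1.8,0,0,0,0,0],[0,0,0,0,0,0,0]]]'
python3 -m jog '[[[0,0,0,0,0,-5.5,0],[0,0,0,0,0,-8.5,0],[0,0,0,0,0,-8.5,0],[0,0,0,0,0,-8.5,0],[0,0,0,0,0,-8.5,0],[0,0,0,0,0,-8.5,0],[0,0,0,0,0,-8.5,0],[0,0,0,0,0,-8.5,0],[0,0,0,0,0,-8.5,0],[0,0,0,0,0,-8.5,0],[0,0,0,0,0,-8.5,0],[0,0,0,0,0,-8.5,0]]]'
python3 -m jog '[[[0,0,0,0,0,-8.5,0],[0,0,0,0,0,0,0],[0,0,0,0,0,0,0],[0,0,0,0,0,0,0]]]'
python3 - <<'E'
from h import *
np.set_printoptions(precision=4,suppress=True)
s=ctrl.get_state(); print(s["position"],s["joint_positions"],s["ft_force"],s["torque"]);M=R.from_rotvec(s["tool_rot"]).as_matrix();print(M,np.degrees(np.arctan2(M[1,0],M[0,0])))
im=imaging.get_image("wrist"); f=im["frame"]
z=s["position"][2]-.0705
for n,h in dict(sieve_grip=z+.066,sieve_lug=z+.022,collar_gap=.077).items():
    for r in finder.spot_point(n,"wrist")[:4]: print(n,round(r["conf"],2),np.round(np.array(r["point"])*[480,640],1),at(im,r["point"],h))
u=proj(im,[.4957,.0085,.1]).astype(int); print(u)
x0=max(u[0]-100,0);y0=max(u[1]-80,0)
cv2.imwrite("pics/w3.png",cv2.resize(cv2.cvtColor(f[y0:y0+160,x0:x0+200],cv2.COLOR_RGB2BGR),None,fx=4,fy=4,interpolation=cv2.INTER_CUBIC)); print(x0,y0)
E
```

```text
time: 8.65
position: [0.5301, -0.2447, 0.1995]
tool_rot: [-3.011, -0.891, 0.002]
ft_force: [-0.1, -0.4, -1.9]
grip_width: 0.133
time: 9.65
position: [0.4947, 0.0125, 0.1993]
tool_rot: [-3.008, -0.9, 0.003]
ft_force: [-0.7, 0.3, -1.4]
grip_width: 0.136
time: 10.85
position: [0.4954, 0.0073, 0.1997]
tool_rot: [-1.272, -2.872, 0.003]
ft_force: [0.2, -1.1, -1.9]
grip_width: 0.141
time: 11.25
position: [0.4958, 0.0083, 0.2003]
tool_rot: [-1.067, -2.955, 0.001]
ft_force: [0.3, -0.1, -1.2]
grip_width: 0.135
[0.4958 0.0083 0.2003] [-0.9772 -0.0028  0.9178  1.9109  0.0028  1.2329  0.8175] [ 0.3059 -0.0837 -1.2269] [-0.0108 -0.0105  0.0312]
[[-0.7694  0.6388 -0.0005]
 [ 0.6388  0.7694 -0.0004]
 [ 0.0001 -0.0006 -1.    ]] 140.29953680659338
sieve_grip 0.97 [313.2 318.7] [0.4959 0.0082 0.1958]
collar_gap 0.83 [212.6 362.5] [0.4999 0.0477 0.077 ]
[319 249]
219 169
```

View pics/w3.png

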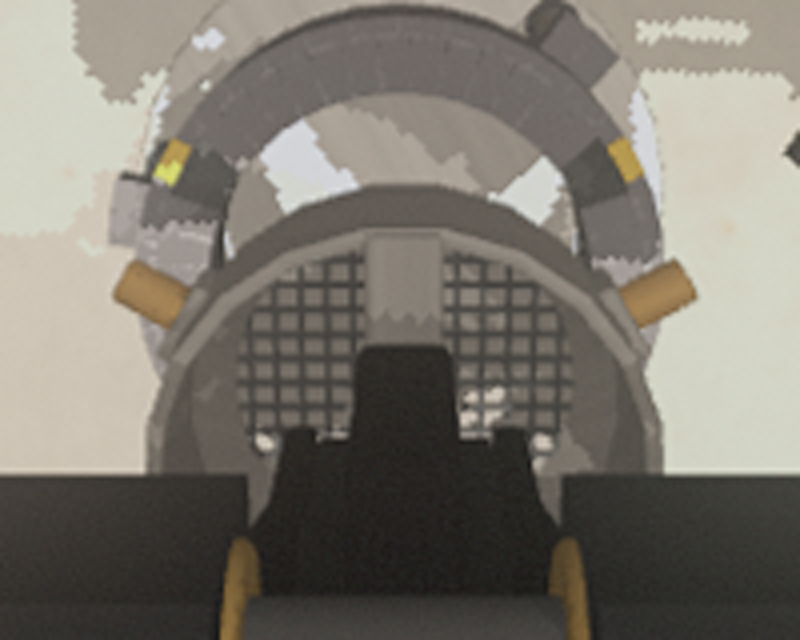

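Left/right lug tips at crop (128,285)/(685,283) line up in angle with the marks at (172,162)/(625,160), and the basket sits about 1 mm off to +y in the tool frame. I'll descend to just above and recheck.

```bash
python3 -m jog '[[[0,-0.1,1.5,0,0,0,0],[0,0,2,0,0,0,0],[0,0,1,0,0,0,0],[0,0,0.8,0,0,0,0],[0,0,0.5,0,0,0,0],[0,0,0,0,0,0,0],[0,0,0,0,0,0,0],[0,0,0,0,0,0,0]]]'
python3 - <<'E'
from h import *
np.set_printoptions(precision=4,suppress=True)
s=ctrl.get_state(); print(s["position"],s["ft_force"],s["torque"])
im=imaging.get_image("wrist"); f=im["frame"]
u=proj(im,[.4957,.0085,.09]).astype(int); print(u)
x0=max(u[0]-100,0);y0=max(u[1]-80,0)
cv2.imwrite("pics/w4.png",cv2.resize(cv2.cvtColor(f[y0:y0+150,x0:x0+200],cv2.COLOR_RGB2BGR),None,fx=4,fy=4,interpolation=cv2.INTER_CUBIC)); print(x0,y0)
E
```

```text
time: 12.25
position: [0.4958, 0.0081, 0.1432]
tool_rot: [1.062, 2.956, 0.001]
ft_force: [-0.2, 0.5, -1.7]
grip_width: 0.13
[0.4958 0.0081 0.1432] [-0.1749  0.4955 -1.6979] [-0.0211 -0.0277  0.0333]
[319 272]
219 192
```

View pics/w4.png

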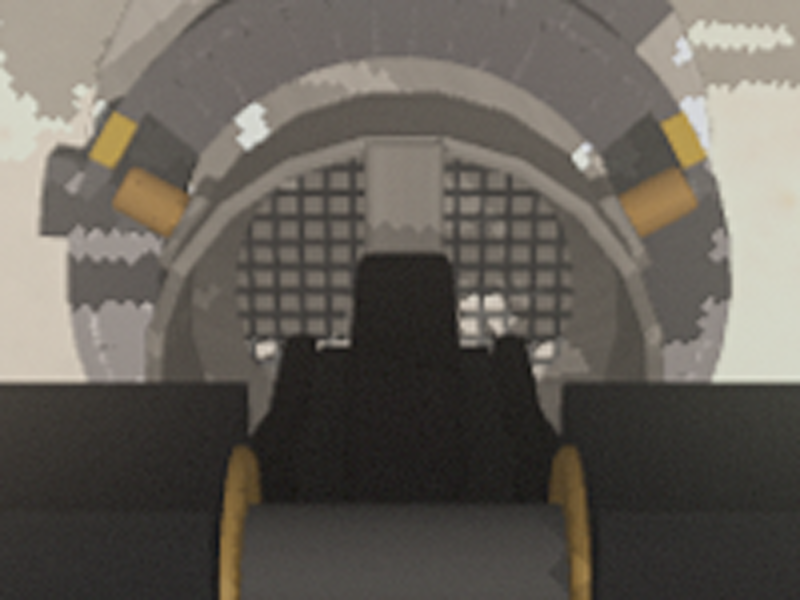

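```bash
python3 - <<'E'
from h import *
np.set_printoptions(precision=4,suppress=True)
s=ctrl.get_state(); print(s["position"])
im=imaging.get_image("wrist"); M=R.from_rotvec(s["tool_rot"]).as_matrix()
def g(l,z): return np.array([(M.T@(at(im,[(192+q[1]/4)/480,(219+q[0]/4)/640],z)-s["position"]))[:2]*1000 for q in l])
m=g([(113,139),(685,139)],.077); l=g([(123,190),(690,188)],.0947)
# mark radius 49.6, lug 45.5 ; 3rd at -x tool
for P,r in((m,49.6),(l,45.5)): print(P, P.mean(0)-[r/2,0], np.degrees(np.arctan2(*(P[1]-P[0])[::-1])))
E
```

```text
[0.4958 0.0081 0.1431]
[[ 25.0981 -43.3031]
 [ 25.1032  43.0446]] [ 0.3006 -0.1293] 89.99662600331119
[[ 22.1802 -38.5726]
 [ 22.473   40.4995]] [-0.4234  0.9635] 89.78779567285403
```

```bash
python3 -m jog '[[[0.05,-0.08,0,0,0,0,0],[0,0,0.4,0,0,0,0],[0,0,0.4,0,0,0,0],[0,0,0.4,0,0,0,0],[0,0,0.2,0,0,0,0],[0,0,0,0,0,0,0],[0,0,0,0,0,0,0],[0,0,0,0,0,0,0]]]'; python3 -c "
from h import *;s=ctrl.get_state();print(s['position'],s['ft_force'],s['torque'])"
```

```text
time: 13.15
position: [0.4946, 0.0077, 0.1287]
tool_rot: [1.062, 2.956, 0.0]
ft_force: [-0.2, -0.0, -0.8]
grip_width: 0.133
[0.49460915 0.00771651 0.12869848] [-0.23960432 -0.0013009  -0.83118856] [-0.03815377 -0.03610476 -0.0179654 ]
```

Lugs are just at the top plane with no contact, so I'll go on in small steps.

```bash
python3 -m jog '[[[0,0,0.2,0,0,0,0],[0,0,0.2,0,0,0,0],[0,0,0.2,0,0,0,0],[0,0,0,0,0,0,0],[0,0,0,0,0,0,0]]]'; python3 -c "
from h import *;s=ctrl.get_state();print(s['position'],s['ft_force'],s['torque'])"; python3 -m jog '[[[0,0,0.2,0,0,0,0],[0,0,0.2,0,0,0,0],[0,0,0.2,0,0,0,0],[0,0,0,0,0,0,0],[0,0,0,0,0,0,0]]]'; python3 -c "
from h import *;s=ctrl.get_state();print(s['position'],s['ft_force'],s['torque'])"
```

```text
time: 13.65
position: [0.4944, 0.0077, 0.1225]
tool_rot: [-1.062, -2.957, 0.0]
ft_force: [-0.5, 0.3, -1.8]
grip_width: 0.135
[0.49439708 0.00765711 0.12249036] [-0.53084584  0.30189035 -1.75701758] [-0.0030213   0.02675247  0.00895766]
time: 14.15
position: [0.4944, 0.0077, 0.1165]
tool_rot: [1.062, 2.957, -0.0]
ft_force: [-0.7, -0.0, -2.5]
grip_width: 0.135
[0.49443187 0.00768439 0.11650944] [-0.65334213 -0.02054438 -2.4592052 ] [-0.05147672 -0.07130635 -0.00618675]
```

```bash
for i in 1; do python3 -m jog '[[[0,0,0.1,0,0,0,0],[0,0,0.1,0,0,0,0],[0,0,0,0,0,0,0],[0,0,0,0,0,0,0]]]'; done; python3 -m jog '[[[0,0,0.1,0,0,0,0],[0,0,0,0,0,0,0],[0,0,0,0,0,0,0]]]'; python3 -m jog '[[[0,0,0.05,0,0,0,0],[0,0,0,0,0,0,0],[0,0,0,0,0,0,0]]]'; python3 -c "
from h import *;s=ctrl.get_state();print(s['position'],s['ft_force'],s['torque'])"
```

```text
time: 14.55
position: [0.4944, 0.0077, 0.1146]
tool_rot: [1.062, 2.957, 0.0]
ft_force: [-0.3, -0.1, -1.4]
grip_width: 0.133
time: 14.85
position: [0.4946, 0.0077, 0.1138]
tool_rot: [1.062, 2.956, 0.0]
ft_force: [-1.0, 0.7, 2.3]
grip_width: 0.137
time: 15.15
position: [0.4947, 0.0077, 0.1138]
tool_rot: [-1.062, -2.957, -0.001]
ft_force: [-2.0, 0.2, 8.0]
grip_width: 0.137
[0.49467976 0.00772588 0.11375758] [-2.04239335  0.19498004  7.99278429] [-0.0408497   0.59532487 -0.0047966 ]
```

```bash
python3 -m jog '[[[0,0,-0.03,0,0,0,0],[0,0,0,0,0,0,0]]]'; python3 -m jog '[[[0,0,0,0,0,2,0],[0,0,0,0,0,2,0],[0,0,0,0,0,2,0],[0,0,0,0,0,2,0],[0,0,0,0,0,0,0]]]';python3 -c "
from h import *;s=ctrl.get_state();print(s['position'],s['ft_force'],s['torque'])"
```

```text
time: 15.35
position: [0.4947, 0.0077, 0.1138]
tool_rot: [1.062, 2.956, 0.001]
ft_force: [-1.9, 0.3, 5.5]
grip_width: 0.138
time: 15.85
position: [0.4952, 0.0073, 0.1138]
tool_rot: [1.265, 2.874, 0.001]
ft_force: [1.2, -0.7, 4.4]
grip_width: 0.133
[0.49524696 0.00734464 0.11381114] [ 1.18433372 -0.65691621  4.3975073 ] [-0.32683666  0.03201075  0.01620703]
```

Turning freely under a light load.

```bash
q(){ python3 -c "
from h import *;s=ctrl.get_state();M=R.from_rotvec(s['tool_rot']).as_matrix();print('==',np.round(s['position'],4),np.round(s['ft_force'],1),np.round(s['torque'],2),'yaw',round(float(np.degrees(np.arctan2(M[1,0],M[0,0]))),1))"; }
python3 -m jog '[[[0,0,0,0,0,2,0],[0,0,0,0,0,2,0],[0,0,0,0,0,2,0],[0,0,0,0,0,2,0],[0,0,0,0,0,0,0]]]' >/dev/null; q
python3 -m jog '[[[0,0,0,0,0,2,0],[0,0,0,0,0,2,0],[0,0,0,0,0,2,0],[0,0,0,0,0,0,0]]]' >/dev/null; q
python3 -m jog '[[[0,0,0,0,0,1.5,0],[0,0,0,0,0,1.5,0],[0,0,0,0,0,0,0]]]'>/dev/null; q
```

```text
== [0.4951 0.0075 0.1138] [ 0.7 -1.7  5.4] [-0.37  0.05  0.04] yaw 124.5
== [0.495  0.0075 0.1138] [ 0.1 -0.3  5.3] [-0.32  0.11  0.09] yaw 118.5
== [0.4951 0.0076 0.1138] [ 0.3 -0.8  5.6] [-0.31  0.13  0.04] yaw 115.5
```

```bash
cat > q.sh <<'E'
python3 -c "
from h import *;s=ctrl.get_state();M=R.from_rotvec(s['tool_rot']).as_matrix();print('==',np.round(s['position'],4),np.round(s['ft_force'],1),np.round(s['torque'],2),'yaw',round(float(np.degrees(np.arctan2(M[1,0],M[0,0]))),1))"
E
python3 -m jog '[[[0,0,0,0,0,1.5,0],[0,0,0,0,0,1.5,0],[0,0,0,0,0,0,0]]]'>/dev/null; sh q.sh
python3 -m jog '[[[0,0,0,0,0,1.5,0],[0,0,0,0,0,1.5,0],[0,0,0,0,0,0,0]]]'>/dev/null; sh q.sh
```

```text
== [0.495  0.0076 0.1137] [ 0.3 -1.1  4.8] [-0.25  0.1  -0.01] yaw 112.5
== [0.4943 0.0081 0.1132] [-0.   1.4  2.8] [ 0.19 -0.02 -0.  ] yaw 109.5
```

```bash
python3 -m jog '[[[0,0,0,0,0,1.5,0],[0,0,0,0,0,1.5,0],[0,0,0,0,0,0,0]]]'>/dev/null; sh q.sh
```

```text
== [0.4938 0.0076 0.1128] [-0.2 -0.5 -0.9] [-0.14  0.06  0.07] yaw 106.4
```

The load vanished and z fell at about 33°, so the notch is here. I'll ease 2° on toward its centre and lower.

```bash
python3 -m jog '[[[0,0,0.05,0,0,1,0],[0,0,0,0,0,1,0],[0,0,0,0,0,0,0]]]'>/dev/null; sh q.sh
python3 -m jog '[[[0,0,0.1,0,0,0,0],[0,0,0,0,0,0,0]]]'>/dev/null; sh q.sh
```

```text
== [0.4943 0.0076 0.1127] [-0.3 -0.2 -2.4] [-0.04  0.07  0.02] yaw 104.4
== [0.4943 0.0077 0.1117] [ 0.6  0.5 -2.1] [-0.07  0.03 -0.01] yaw 104.5
```

```bash
python3 -m jog '[[[0,0,0.1,0,0,0,0],[0,0,0.05,0,0,0,0],[0,0,0,0,0,0,0]]]'>/dev/null; sh q.sh
python3 -m jog '[[[0,0,0.1,0,0,0,0],[0,0,0,0,0,0,0],[0,0,0,0,0,0,0]]]'>/dev/null; sh q.sh
```

```text
== [0.4944 0.0077 0.1103] [-0.3  0.6 -2.1] [-0.06 -0.    0.  ] yaw 104.5
== [0.4944 0.0077 0.1093] [ 0.7  0.3 -1.8] [-0.06  0.01  0.02] yaw 104.5
```

```bash
python3 -m jog '[[[0,0,0.05,0,0,0,0],[0,0,0,0,0,0,0],[0,0,0,0,0,0,0]]]'>/dev/null; sh q.sh
```

```text
== [0.4945 0.0077 0.1089] [ 0.7  0.6 -1.5] [-0.03  0.03 -0.04] yaw 104.5
```

```bash
python3 -m jog '[[[0,0,0.04,0,0,0,0],[0,0,0,0,0,0,0],[0,0,0,0,0,0,0]]]'>/dev/null; sh q.sh
```

```text
== [0.4946 0.0077 0.1088] [-1.3 -0.1  3.5] [-0.12  0.45  0.03] yaw 104.5
```

Firm floor at 0.1088, exactly 5 mm below the ledge contact, so it is seated. Releasing.

```bash
python3 -m jog '[[[0,0,-0.03,0,0,0,0],[0,0,0,0,0,0,0.5],[0,0,0,0,0,0,2],[0,0,0,0,0,0,3.5],[0,0,0,0,0,0,4.5],[0,0,0,0,0,0,4.5],[0,0,0,0,0,0,4.5],[0,0,0,0,0,0,4.5]]]'
python3 -m jog '[[[0,0,-0.5,0,0,0,4.5],[0,0,-1,0,0,0,4.5],[0,0,-2,0,0,0,4.5],[0,0,-3,0,0,0,4.5],[0,0,-3,0,0,0,4.5],[0,0,-3,0,0,0,4.5],[0,0,-3,0,0,0,4.5],[0,0,-3,0,0,0,4.5],[0,0,0,0,0,0,4.5],[0,0,0,0,0,0,4.5],[0,0,0,0,0,0,4.5]]]'
python3 - <<'E'
from h import *
np.set_printoptions(precision=4,suppress=True)
print(ctrl.get_state()["ft_force"])
im=imaging.get_image("wrist"); f=im["frame"]
for r in finder.spot_point("sieve_grip","wrist")[:2]: print(r["conf"],at(im,r["point"],.1045))
im2=imaging.get_image("scene"); g=im2["frame"]
u=proj(im,[.495,.008,.09]).astype(int);v=proj(im2,[.495,.008,.09]).astype(int)
c=lambda f,u,w:cv2.resize(f[max(u[1]-w,0):u[1]+w,max(u[0]-w,0):u[0]+w],(400,400),interpolation=cv2.INTER_CUBIC)
cv2.imwrite("pics/fin.png",cv2.cvtColor(np.hstack([c(f,u,70),c(g,v,60)]),cv2.COLOR_RGB2BGR))
E
```

```text
time: 20.45
position: [0.4944, 0.0077, 0.1087]
tool_rot: [1.924, 2.484, 0.0]
ft_force: [-0.8, -0.1, -1.1]
grip_width: 0.502
time: 21.55
position: [0.4939, 0.0075, 0.2931]
tool_rot: [-1.924, -2.483, 0.001]
ft_force: [-0.1, -1.2, -0.7]
grip_width: 0.518
[-0.0645 -1.1983 -0.6873]
0.65 [0.4938 0.0086 0.1045]
```

View pics/fin.png

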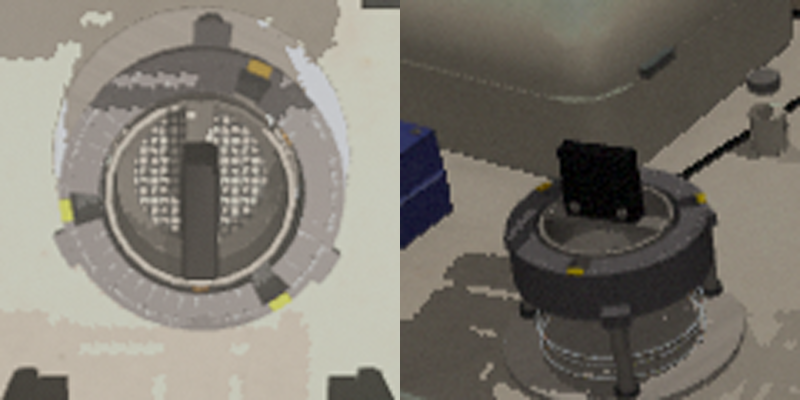

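The basket hangs level in the collar, its tab rotated away from the gaps and its lugs hidden under the lip. The gripper is clear of it.

```bash
python3 -c "
from bench import close_job;print(close_job())"
```

```text
the job is handed in; nothing more can be done
None
```

The sieve basket is hanging locked in the collar, and the job is handed in at about 22 s of the 72 s allowed.

I gripped the tab, let the three lugs down through the marked gaps onto the ledge, and twisted clockwise while pressing lightly. The load vanished about 33° round. I turned it to about 36° and lowered it until it touched the notch floor.

- **Seating:** the tool touched the notch floor 5.0 mm below the ledge contact (0.1138 m to 0.1088 m), which matches the notch depth.
- **Force on the collar:** it peaked at about 10 N when the lugs first touched the ledge, above the 3 to 6 N advised. I backed off at once to about 6 to 7 N for the twist, always under the 25 N limit.
- **After release:** the final pictures show the basket level and centred within about 1 mm, with the lugs under the lip and the gripper well clear. The area round the stand looked undisturbed; I did not re-check the rest of the bench.

I did not twist the basket back to test the lock, because the drop and the firm floor were clear enough. No check failed or disagreed beyond the 1 to 2 mm calibration offsets, which I corrected before lowering the basket.

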